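# Empty the dryer tray and pack the breeder boxes

## Robot

A 6-joint arm with a two-finger parallel gripper is mounted at the origin on the work surface. World frame = base frame: x ahead of the robot, y to its left, z up, the work surface at z = 0. Lengths are in mm, angles in rad, forces in N, time in s.
With the tool pointing down it reaches from about 275 to 1000 mm from the base axis. Payload 8.4 kg.
Tool frame: the origin (TCP) lies between the finger pads; the fingertips stand r.tips_ahead ahead of it and the grasp point (between the pads) lies 6 mm ahead of it (r.tips_ahead is the distance from the TCP to the fingertips, in mm); z points along the fingers, y is the line along which they close (so a half turn about z gives the same grasp; the last joint's range is limited). The gripper opens to 85 mm and grips with 20 to 120 N. Pads are 22 mm wide; open, the fingers measure 114 mm over their backs; the gripper's body (76 mm by 85 mm) begins 54 mm behind the grasp point. The pads swing forward as they close: fully open they stand 13 mm farther back than shut.
Start: joints at [-1.238, 0.353, 1.633, -0, 1.155, -0.002], TCP at [205.361, -590.301, 256.281] pointing down, gripper open.
Joint ranges: [-2.63, 2.63], [-0.92, 2.1], [0.06, 2.66], [-1.3, 4.44], [0, 2.69], [-3.02, 3.02]. Speed limits (rad/s): [2.22, 2.22, 2.79, 3.14, 3.14, 3.14].

## Interface

Orientations are given as [roll, pitch, yaw] about the fixed x, y, z axes, in that order (R = Rz(yaw) Ry(pitch) Rx(roll)).
In Python, from rig import r gives the robot as it stands.
- The arm moves only by the tool carry_out, never from a script. Its arguments are lists of equal length, an entry for each row: "delta_pos": the shift along the tool's x, y, z in m, a list of three; "rot": the turn, a rotation vector about the tool's x, y, z in degrees, a list of three. A call has 1 to 8 rows; each row is the pose to reach, as a shift and turn from the pose commanded when the call began, along the tool's axes at that moment; what a row does not reach only later rows make up. A row lasts 1/8 s, in which the tool goes at most 62.5 mm and 10.7 degrees, less where a joint would pass 70% of its speed; a pose out of reach is approached as far as the arm can. A call with a gripper value outside its range is refused whole. "claw" is the finger opening in m, from 0 to 0.0854, set as the call begins (left out, the last holds). The fingers move at their own pace and stop on an object; "grip_force" is the grip in N (left out, the last holds). Time passes only in rows, so rows that repeat a pose let the fingers close. It gives the time, the measured TCP pose, the force, the opening and the grip force at its end, in the units of the state.
- r.sense(): the state, without advancing time (a new reading comes with each control period).
- r.grab_frame(name): name is "scene" or "top"; returns the picture (480x640x3 uint8, blue, green, red); there is no depth.
- r.camera_info(name): a dict with "fx", "fy", "cx", "cy" (pixels), "pose" (4x4, takes a point from camera to world coordinates). Camera axes: x right, y down, z forward; pixel columns grow to the right and rows downward; lengths in mm; the calibration is good to about 2 mm. A picture is of the moment at which its call begins. camera_info takes no time and is no camera call.
- r.sign_off(): hands the job in; it is judged then, once.
Trained networks look in the newest picture that a camera, given by its name, has taken for a name from the list of things; names that differ only in an ending like _2 or _b are one class to them, and where a whole thing is asked for, a point or a joint stands for the part that bears it (a point fixed in the world has none). Each returns a list of dicts, best first, with "p" (0 to 1); they miss things now and then, are a little off and sometimes report something else, mostly with a low value. They report only what shows in the picture. A call takes as long as a camera call. They do not tell look-alikes from the thing itself.
- r.recognise(thing, camera): "box" ([left, top, right, bottom] in pixels, round what is visible of it).
- r.cut_out(thing, camera): "mask" (480x640 bool, what is visible of it) and "box" ([left, top, right, bottom] in pixels, round what is visible of it).
The state is a dict: "clock": time; "qpos": joint angles; "qvel": joint speeds; "joint_efforts": joint torques, N m; "eef_pos": TCP position; "tcp_rot": TCP orientation; "contact_force": force on the tool from outside, world axes, zero at the start; "wrist_torque": the same for the moment, N m; "opening": opening from 0.0 (shut) to 1.0 (fully open); "grasp_force": force on a finger pad.
Only numpy, scipy, OpenCV 4.12 (cv2) and the standard library are available. Lean on these libraries where they do the work, as an engineer would, in place of code of your own. Each camera call takes 0.05 s, during which the arm holds its last target. There are 200 camera calls.

## Task

Boxes may be touched only while the dryer is stopped: push its stop lever fully over to stop, then take all the breeder boxes from the catch tray and pack them in the grey tote, every one standing upright and flat on the tote's floor, none on top of another. When all are packed, put the lever fully back to running; leave everything else on the table where it is.

Things in the scene. Friction and masses are not known exactly. Their poses are not given: they have to be found in the camera images.
- long1_center (a point): Long breeder box, 126 mm (x) by 62 mm (y), 0.14 to 0.24 kg. Closed clear plastic box with a white lid, upright in the dryer's catch tray at the start. May be absent. Point: the middle of the box, 33 mm above its underside. z axis up; x axis along the lifting tab. Box with lid 36 mm high; on the middle of the lid stands a white lifting tab, 40 mm long (x), 14 mm thick (y) and 30 mm high, so 66 mm high overall (tab from 3 to 33 mm above this point): pinch the tab across y.
- long2_center (a point): Long breeder box, 126 mm (x) by 62 mm (y), 0.14 to 0.24 kg. Closed clear plastic box with a white lid, upright in the dryer's catch tray at the start. May be absent. Point: the middle of the box, 33 mm above its underside. z axis up; x axis along the lifting tab. Box with lid 36 mm high; on the middle of the lid stands a white lifting tab, 40 mm long (x), 14 mm thick (y) and 30 mm high, so 66 mm high overall (tab from 3 to 33 mm above this point): pinch the tab across y.
- square1_center (a point): Square breeder box, 62 by 62 mm, 0.08 to 0.15 kg. Closed clear plastic box with a white lid, upright in the dryer's catch tray at the start. May be absent. Point: the middle of the box, 33 mm above its underside. z axis up; x axis along the lifting tab. Box with lid 36 mm high; on the middle of the lid stands a white lifting tab, 40 mm long (x), 14 mm thick (y) and 30 mm high, so 66 mm high overall (tab from 3 to 33 mm above this point): pinch the tab across y.
- square2_center (a point): Square breeder box, 62 by 62 mm, 0.08 to 0.15 kg. Closed clear plastic box with a white lid, upright in the dryer's catch tray at the start. May be absent. Point: the middle of the box, 33 mm above its underside. z axis up; x axis along the lifting tab. Box with lid 36 mm high; on the middle of the lid stands a white lifting tab, 40 mm long (x), 14 mm thick (y) and 30 mm high, so 66 mm high overall (tab from 3 to 33 mm above this point): pinch the tab across y.
- short1_center (a point): Short breeder box, 62 mm (x) by 44 mm (y), 0.06 to 0.11 kg. Closed clear plastic box with a white lid, upright in the dryer's catch tray at the start. May be absent. Point: the middle of the box, 33 mm above its underside. z axis up; x axis along the lifting tab. Box with lid 36 mm high; on the middle of the lid stands a white lifting tab, 40 mm long (x), 14 mm thick (y) and 30 mm high, so 66 mm high overall (tab from 3 to 33 mm above this point): pinch the tab across y.
- short2_center (a point): Short breeder box, 62 mm (x) by 44 mm (y), 0.06 to 0.11 kg. Closed clear plastic box with a white lid, upright in the dryer's catch tray at the start. May be absent. Point: the middle of the box, 33 mm above its underside. z axis up; x axis along the lifting tab. Box with lid 36 mm high; on the middle of the lid stands a white lifting tab, 40 mm long (x), 14 mm thick (y) and 30 mm high, so 66 mm high overall (tab from 3 to 33 mm above this point): pinch the tab across y.
- dryer: White bench dryer for boxes with a low steel catch tray at its outlet, one fixed piece. Origin: underneath the middle of the tray, on the table. z up; y points into the machine, whose front face stands 235 mm from the origin (machine 360 mm wide, 280 mm deep, 220 mm high), with a sloping steel chute (up to 60 mm high) between it and the tray. Tray inside 250 mm (x) by 300 mm (y), floor 5 mm above the table, walls 5 mm thick, rims 26 mm above the table.
- tote: Grey plastic tote, fixed on the table, open on top. Origin: underneath its middle, on the table; z up. Inside 140 mm (x) by 258 mm (y), floor 5 mm above the table, walls 5 mm thick, rims 34 mm above the table (lower than a box standing in it). It just holds the full set of six (two long, two square, two short) on its floor: for instance the long boxes crosswise side by side, then the two squares in a row across, then the two shorts in a row across.
- stop (a joint): Dryer stop lever (black toggle lever on a grey block between tray and tote), in rad: 0 = running (leaning towards the block's -x side), 1.0 = stopped (over to +x, against its end stop). Stiff enough to stay where it is left; moved by a light push of a few newtons near its tip.
- stop_base: Grey block that carries the stop lever, fixed, 70 mm (x) by 50 mm (y), 25 mm high; the pivot lies above its middle, 22 mm above the table. Origin: underneath its middle, on the table; z up; its x axis points the way in which the lever is pushed to stop the dryer (running is at -x). The lever swings in the x-z plane.
- stop_tip (a point): Tip of the stop lever: the middle of its round end knob, 26 mm across, 80 mm from the pivot. The lever leans 0.5 rad either side of upright, so the tip moves from 38 mm on the -x side to 38 mm on the +x side of the pivot, 92 mm above the table at both ends and 102 mm when upright.
- canister: Red flip-top food canister, 60 mm across, 98 mm high; leave alone. Origin: middle of its underside.
- scraper: Beech scraper with a steel blade, about 160 mm long, lying flat, 18 mm high; leave alone. Origin: underside, near the middle.
- feeder: Glass feeding tube with square cork ends, 134 mm long, 24 mm high, lying; leave alone. Origin: underside, middle.
- tier: Stack of three larger clear breeder boxes without tabs, 175 by 115 mm, 184 mm high, beyond the tote; leave alone. Origin: underside, middle.
- spray: White bottle, 60 mm across, 160 mm high; leave alone. Origin: underside, middle.
- jar: Amber glass jar, 64 mm across, 75 mm high; leave alone. Origin: underside, middle.
Things that resemble listed ones, but are neither listed nor needed, are in the scene too. What is shaped like the part that bears short1_center but green or turquoise is not meant.

How it is judged:
By the outcome, as a careful person would: the job done as asked, in the order asked, and still so for the second after the job is handed in, with the robot touching nothing.
Of long1, long2, square1, square2, short1, short2 only 4 to 6 are there at a start; the rules pass over those that are not, and their reading is None.
At some moment in a run one of long1, long2, square1, square2, short1, short2 may be knocked a few centimetres aside while the robot is not near it.
It also fails if it takes over 210 s, if anything falls off the work surface, if the arm or the gripper's body presses on something with over 40 N, if the wrist force passes 120 N, or if a joint passes its speed limit or range.

## Working session

There is one attempt and no reset: what is moved stays moved. The work goes in short steps, Python scripts to look and compute and a tool call to move; the robot and the scene stay as the last step left them, time stands still between calls to the robot, and variables do not carry over. Pictures are saved under pics/ and viewed, at most 14 in all, crops included, and the job is handed in when it is done.

Besides the shell and the picture viewer there is one more tool, called after ">>>" by a JSON object that holds its "fn" and its "kwargs". carry_out: Moves the arm, as the interface text tells. Its arguments: {"type":"object","properties":{"delta_pos":{"type":"array","items":{"type":"array","items":{"type":"number"}}},"rot":{"type":"array","items":{"type":"array","items":{"type":"number"}}},"claw":{"type":"number"},"grip_force":{"type":"number"}},"required":["delta_pos","rot"]}

```bash
mkdir -p pics; ls; python3 - <<'E'
from rig import r
import cv2
for n in("scene","top"):
    cv2.imwrite(f"pics/{n}0.png",r.grab_frame(n)); print(r.camera_info(n))
print(r.sense(), r.tips_ahead)
E
```

```text
pics
{'fx': 512.1940699874784, 'fy': 512.1940699874784, 'cx': 326.11316482786964, 'cy': 244.41703106817943, 'pose': array([[-8.25165341e-01,  4.13723797e-01, -3.84622907e-01,
         1.11711941e+03],
       [ 5.64740749e-01,  6.19904021e-01, -5.44781508e-01,
         6.64733519e+02],
       [ 1.30402123e-02, -6.66747047e-01, -7.45169999e-01,
         1.12948799e+03],
       [ 0.00000000e+00,  0.00000000e+00,  0.00000000e+00,
         1.00000000e+00]])}
{'fx': 437.062163736831, 'fy': 437.062163736831, 'cx': 319.1988561435835, 'cy': 242.5234165014882, 'pose': array([[ 2.95096208e-02, -9.81045100e-01,  1.91519437e-01,
         3.78791330e+02],
       [-9.99563339e-01, -2.92543711e-02,  4.16081902e-03,
        -6.66799231e+01],
       [ 1.52082957e-03, -1.91558592e-01, -9.81480001e-01,
         1.08916985e+03],
       [ 0.00000000e+00,  0.00000000e+00,  0.00000000e+00,
         1.00000000e+00]])}
{'clock': 0.1, 'qpos': array([-1.23837649e+00,  3.53602382e-01,  1.63404128e+00, -9.32632929e-06,
        1.15523159e+00, -2.39478754e-03]), 'qvel': array([ 0.0012918 , -0.00088096, -0.00279045,  0.00070829,  0.00146663,
        0.00171598]), 'joint_efforts': array([ 1.69874288e-04, -6.06356621e+01, -3.42820466e+01,  4.24077029e-05,
        4.14559938e-03, -1.16718650e-05]), 'eef_pos': array([ 205.24237351, -589.91937803,  255.62998291]), 'tcp_rot': array([-3.14031003e+00,  5.45613377e-06,  3.34818394e-01]), 'contact_force': array([-0.64915047, -0.15422537,  0.43110924]), 'wrist_torque': array([-0.04120824, -0.00289049, -0.05718192]), 'grasp_force': 0.0, 'opening': 0.9990417060433225} 25.0
```

View pics/top0.png

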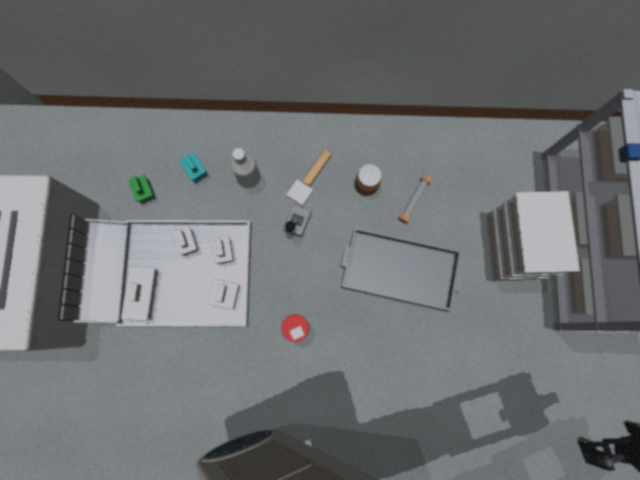

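View pics/scene0.png

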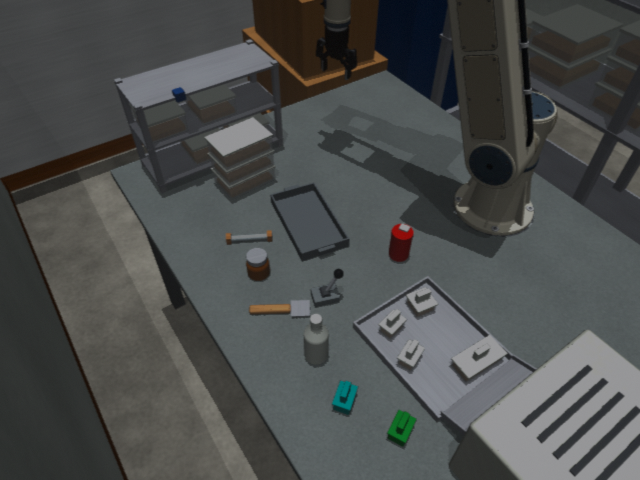

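The top view shows four white boxes in the tray: a long one at (140,293), a squarish one at (224,293), and two small ones at (186,241) and (222,250). The look-alikes are green at (141,188), turquoise at (194,167), and the tabless tier and shelf boxes on the right. The lever knob is at (290,227) and the tote is at (400,270). The scene view agrees, with the long box at (480,355), and others at (422,300), (392,322) and (410,353).

```bash
cat > h.py <<'E'
import numpy as np, cv2
from rig import r
def px2w(n,uv,z):
    c=r.camera_info(n);P=c["pose"];uv=np.atleast_2d(uv).astype(float)
    d=np.c_[(uv[:,0]-c["cx"])/c["fx"],(uv[:,1]-c["cy"])/c["fy"],np.ones(len(uv))]@P[:3,:3].T
    return P[:3,3]+d*((z-P[2,3])/d[:,2])[:,None]
def w2px(n,X):
    c=r.camera_info(n);P=c["pose"];q=(np.atleast_2d(X)-P[:3,3])@P[:3,:3]
    return np.c_[c["fx"]*q[:,0]/q[:,2]+c["cx"],c["fy"]*q[:,1]/q[:,2]+c["cy"]]
def tri(u1,u2):
    "triangulate: top pixel, scene pixel"
    A=[];b=[]
    for n,u in(("top",u1),("scene",u2)):
        o=r.camera_info(n)["pose"][:3,3];d=px2w(n,u,0)[0]-o;d/=np.linalg.norm(d);M=np.eye(3)-np.outer(d,d);A.append(M);b.append(M@o)
    return np.linalg.lstsq(np.vstack(A),np.hstack(b),rcond=None)[0]
def ortho(img,n,z,x0,x1,y0,y1,s):
    "image up=+x, left=+y; s px/mm"
    W,H=int((y1-y0)*s),int((x1-x0)*s)
    q=w2px(n,[[x1,y1,z],[x1,y0,z],[x0,y0,z],[x0,y1,z]]).astype(np.float32)
    M=cv2.getPerspectiveTransform(q,np.float32([[0,0],[W,0],[W,H],[0,H]]))
    return cv2.warpPerspective(img,M,(W,H),flags=cv2.INTER_CUBIC)
E
python3 - <<'E'
from h import *
t=r.grab_frame("top");cv2.imwrite("pics/t.png",t);s=r.grab_frame("scene");cv2.imwrite("pics/s.png",s)
for th,z in(("long1_center",41),("square1_center",41),("short1_center",41),("tote",34),("stop_base",25),("stop_tip",92),("canister",98)):
  for cam in("top","scene"):
    for d in r.cut_out(th,cam):
        if d["p"]<.3: continue
        m=d["mask"].astype(np.uint8);p=np.argwhere(m)[:,::-1]
        w=px2w(cam,p,z)[:,:2].astype(np.float32);(c,wh,a)=cv2.minAreaRect(w)
        print(th,cam,round(d["p"],2),np.round(d["box"]),"ctr",np.round(c),np.round(wh),round(a))
for n,i in(("top",t),("scene",s)):
    pass
o=np.hstack([ortho(t,"top",41,270,570,80,400,1.25),ortho(s,"scene",41,270,570,80,400,1.25)])
cv2.imwrite("pics/o1.png",o)
print(w2px("top",[[270,400,41],[570,80,41]]))
E
```

```text
long1_center top 0.76 [122. 268. 157. 322.] ctr [447. 363.] [ 74. 128.] 87
long1_center top 0.69 [286. 218. 300. 230.] ctr [624.   8.] [28. 30.] 2
long1_center top 0.69 [400. 174. 432. 226.] ctr [ 702. -298.] [ 26. 141.] 61
long1_center scene 0.77 [453. 335. 504. 381.] ctr [459. 371.] [ 68. 138.] 88
square1_center top 0.87 [207. 279. 241. 306.] ctr [452. 163.] [66. 64.] 80
square1_center scene 0.63 [407. 288. 436. 318.] ctr [459. 171.] [73. 82.] 83
short1_center top 0.96 [212. 237. 234. 263.] ctr [558. 174.] [64. 45.] 15
short1_center top 0.83 [126. 176. 158. 204.] ctr [709. 386.] [81. 49.] 30
short1_center top 0.75 [180. 152. 205. 184.] ctr [768. 261.] [74. 43.] 34
short1_center scene 0.93 [333. 381. 354. 415.] ctr [780. 272.] [73. 43.] 36
short1_center scene 0.74 [389. 409. 418. 447.] ctr [719. 398.] [74. 44.] 26
short1_center scene 0.6 [380. 308. 406. 340.] ctr [565. 181.] [84. 51.] 12
short1_center scene 0.42 [304. 318. 325. 366.] ctr [749. 108.] [139.  59.] 55
tote top 0.65 [340. 232. 461. 313.] ctr [ 526. -265.] [291. 154.] 79
tote top 0.63 [232. 148. 259. 189.] ctr [773. 133.] [111.  61.] 19
tote scene 0.58 [270. 185. 348. 260.] ctr [ 537. -256.] [302. 165.] 79
tote scene 0.4 [397. 335. 423. 374.] ctr [582. 269.] [86. 48.] 22
stop_base top 0.66 [286. 205. 313. 235.] ctr [642.  -6.] [52. 70.] 71
stop_base scene 0.6 [312. 268. 344. 308.] ctr [634. -16.] [125.  78.] 49
canister top 0.84 [284. 315. 311. 341.] ctr [378. -15.] [59. 60.] 2
canister scene 0.73 [391. 222. 414. 264.] ctr [409.  15.] [144.  60.] 43
[[115.23183059 369.70518677]
 [260.74526026 246.17681383]]
```

View pics/o1.png

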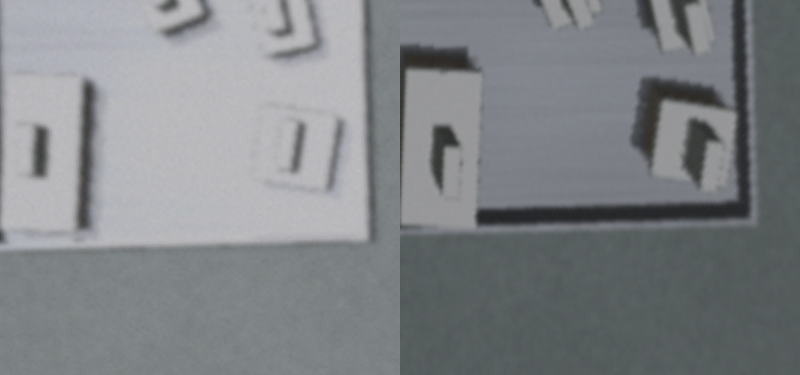

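The left half is the ortho view from top and the right half from scene. The long box has its tab along world x, the squarish box sits at about (452,163), and my crop cut off the two small ones. I'll re-crop wider and include the tote and lever.

```bash
python3 - <<'E'
from h import *
t=cv2.imread("pics/t.png");s=cv2.imread("pics/s.png")
a=np.hstack([ortho(t,"top",41,370,650,80,420,1.17),ortho(s,"scene",41,370,650,80,420,1.17)])
b=np.hstack([ortho(t,"top",34,430,710,-430,60,1)[:, :],cv2.resize(t[200:245,275:325],None,fx=6,fy=6,interpolation=3)])
W=800;o=np.zeros((a.shape[0]+b.shape[0],W,3),np.uint8);o[:a.shape[0],:a.shape[1]]=a[:,:W];b=b[:,:W];o[a.shape[0]:,:b.shape[1]]=b
cv2.imwrite("pics/o2.png",o);print(o.shape,a.shape)
E
```

```text
Traceback (most recent call last):
ValueError: all the input array dimensions except for the concatenation axis must match exactly, but along dimension 0, the array at index 0 has size 280 and the array at index 1 has size 270
```

```bash
python3 - <<'E'
from h import *
t=cv2.imread("pics/t.png");s=cv2.imread("pics/s.png")
a=np.hstack([ortho(t,"top",41,370,650,80,420,1.17),ortho(s,"scene",41,370,650,80,420,1.17)])
b=np.hstack([ortho(t,"top",34,440,710,-430,60,1)[:270],cv2.resize(t[200:245,275:325],None,fx=6,fy=6,interpolation=3)])
W=800;o=np.zeros((a.shape[0]+b.shape[0],W,3),np.uint8);o[:a.shape[0],:a.shape[1]]=a[:,:W];b=b[:,:W];o[a.shape[0]:,:b.shape[1]]=b
cv2.imwrite("pics/o2.png",o);print(o.shape,a.shape)
E
```

```text
(597, 800, 3) (327, 794, 3)
```

View pics/o2.png

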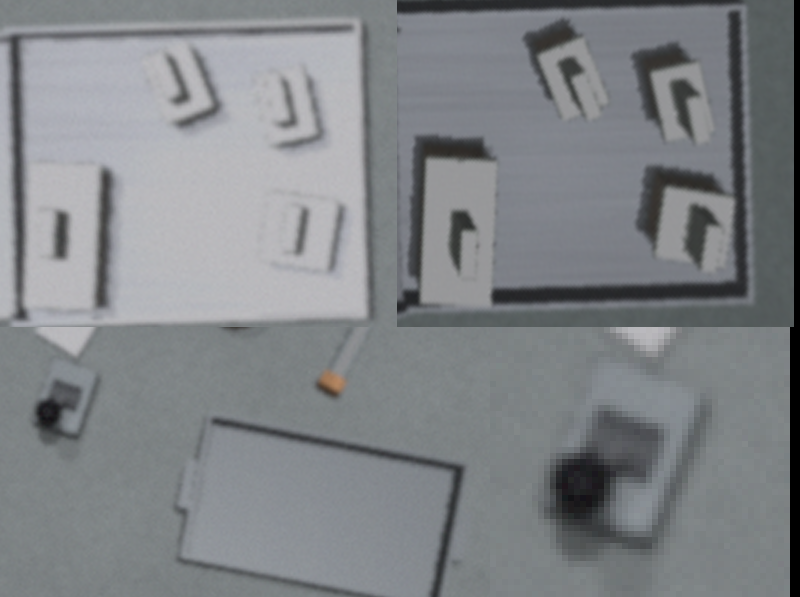

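The tray holds one long box (tab along x), one square, and two shorts. The tote is turned about -12°. The lever knob sits at the near (-x) end of its block, so the push to stop goes roughly to world +x, -y. I'll fit models to the masks.

```bash
cat >> h.py <<'E'
from scipy.optimize import minimize
def hull(n,boxes,p,z0,shape=(480,640),S=4):
    m=np.zeros((shape[0]*S,shape[1]*S),np.uint8);c,s=np.cos(p[2]),np.sin(p[2])
    for (l,w,za,zb) in boxes:
        q=np.array([[i*l/2,j*w/2,k] for i in(-1,1) for j in(-1,1) for k in(za,zb)])
        X=np.c_[p[0]+c*q[:,0]-s*q[:,1],p[1]+s*q[:,0]+c*q[:,1],q[:,2]+z0]
        u=(w2px(n,X)+.5)*S
        cv2.fillConvexPoly(m,cv2.convexHull(np.round(u).astype(np.int32)),1)
    return cv2.resize(m.astype(np.float32),shape[::-1],interpolation=cv2.INTER_AREA)
def fit(masks,boxes,p0,z0):
    def f(p):
        e=0
        for n,M in masks: 
            h=hull(n,boxes,[p[0],p[1],p[2]/100],z0);e+=1-np.minimum(h,M).sum()/np.maximum(h,M).sum()
        return e
    q=minimize(f,[p0[0],p0[1],p0[2]*100],method="Nelder-Mead",options=dict(initial_simplex=np.array([p0[0],p0[1],p0[2]*100])+np.array([[0,0,0],[8,0,0],[0,8,0],[0,0,10]]),maxiter=90))
    return np.r_[q.x[:2],q.x[2]/100],q.fun/len(masks)
def B(l,w):return [(l,w,0,36),(40,14,36,66)]
def det(th,cams=("top","scene")):
    return [(c,d["mask"].astype(np.float32),d["box"],d["p"]) for c in cams for d in r.cut_out(th,c)]
def near(dets,pt,tol=14):
    "masks whose box centre lies near the projected point"
    o=[];seen=set()
    for c,m,b,p in dets:
        u=w2px(c,pt)[0]
        if c not in seen and np.hypot((b[0]+b[2])/2-u[0],(b[1]+b[3])/2-u[1])<tol: o.append((c,m));seen.add(c)
    return o
E
python3 - <<'E'
from h import *
D=[]
for t in("long1_center","square1_center","short1_center","tote","stop_base"): D+=det(t)
G=dict(long1=((126,62),(447,363,0)),square=((62,62),(452,163,-.1)),shortA=((62,44),(581,267,.4)),shortB=((62,44),(558,174,.2)))
for k,((l,w),p) in G.items():
    ms=near(D,[p[0],p[1],35])
    if not ms: print(k,"none");continue
    print(k,[m[0] for m in ms],*[(np.round(q,2),round(e,2)) for q,e in [fit(ms,B(l,w),p,5)]+([fit([m],B(l,w),p,5) for m in ms] if len(ms)>1 else [])])
for k,b,p in(("tote",[(150,268,0,34)],(526,-265,-.19)),("base",[(70,50,0,25)],(638,-6,-.33))):
    ms=near(D,[p[0],p[1],20]);print(k,*[(m[0],fit([m],b,p,0)) for m in ms])
for c in("top","scene"):
    for d in r.recognise("stop_tip",c): print(c,d)
print(w2px("top",[604,8,92]),w2px("scene",[604,8,92]),tri((290,227),(339,274)))
E
```

```text
long1 ['top', 'scene'] (array([ 4.4855e+02,  3.6785e+02, -3.0000e-02]), np.float64(0.1)) (array([ 4.4821e+02,  3.6982e+02, -4.0000e-02]), np.float64(0.06)) (array([ 4.4701e+02,  3.6625e+02, -2.0000e-02]), np.float64(0.12))
square ['top', 'scene'] (array([ 4.5287e+02,  1.6588e+02, -1.6000e-01]), np.float64(0.13)) (array([ 4.5349e+02,  1.6675e+02, -1.4000e-01]), np.float64(0.08)) (array([ 4.5175e+02,  1.6259e+02, -1.0000e-02]), np.float64(0.16))
shortA ['scene'] (array([5.7991e+02, 2.6632e+02, 3.9000e-01]), np.float64(0.1))
shortB ['top', 'scene'] (array([5.6025e+02, 1.7451e+02, 2.5000e-01]), np.float64(0.19)) (array([5.6222e+02, 1.7758e+02, 3.2000e-01]), np.float64(0.22)) (array([5.5898e+02, 1.7344e+02, 2.6000e-01]), np.float64(0.14))Traceback (most recent call last):
  File "<stdin>", line 10, in <module>
  File "h.py", line 37, in fit
    q=minimize(f,[p0[0],p0[1],p0[2]*100],method="Nelder-Mead",options=dict(initial_simplex=np.array([p0[0],p0[1],p0[2]*100])+np.array([[0,0,0],[8,0,0],[0,8,0],[0,0,10]]),maxiter=90))
    res = _minimize_neldermead(fun, x0, args, callback, bounds=bounds,
                               **options)
    fxcc = func(xcc)
    fx = function(np.copy(x), *(wrapper_args + args))
  File "h.py", line 35, in f
    h=hull(n,boxes,[p[0],p[1],p[2]/100],z0);e+=1-np.minimum(h,M).sum()/np.maximum(h,M).sum()
  File "h.py", line 28, in hull
    u=(w2px(n,X)+.5)*S
       ~~~~^^^^^
  File "h.py", line 8, in w2px
    c=r.camera_info(n);P=c["pose"];q=(np.atleast_2d(X)-P[:3,3])@P[:3,:3]
ValueError: time passes only in moves, steps and waits
```

```bash
sed -i 's/r.camera_info(n)/CI(n)/g; 2a from functools import lru_cache\nCI=lru_cache(r.camera_info)' h.py
python3 - <<'E'
from h import *
D=det("tote")+det("stop_base")
for k,b,p in(("tote",[(150,268,0,34)],(526,-265,-.19)),("base",[(70,50,0,25)],(638,-6,-.33))):
    ms=near(D,[p[0],p[1],20]);print(k,*[(m[0],fit([m],b,p,0)) for m in ms])
for c in("top","scene"):
    for d in r.recognise("stop_tip",c)[:2]: print(c,d)
print(w2px("top",[604,8,92]),w2px("scene",[604,8,92]),tri((290,227),(339,274)))
s=r.sense();print(s["clock"])
E
```

```text
tote ('top', (array([ 5.28060503e+02, -2.64633112e+02, -1.92470943e-01]), np.float64(0.04147541522979736))) ('scene', (array([ 5.29479526e+02, -2.65606806e+02, -1.93826102e-01]), np.float64(0.02652794122695923)))
base ('top', (array([ 6.45288591e+02, -5.01228376e+00, -3.33162251e-01]), np.float64(0.11909359693527222))) ('scene', (array([ 6.44594988e+02, -7.24557835e+00, -3.46488590e-01]), np.float64(0.22096127271652222)))
top {'box': [283.5, 206.9, 310.9, 237.2], 'p': 0.49}
scene {'box': [327.8, 269.2, 345.7, 291.1], 'p': 0.62}
[[289.47342619 228.79420143]] [[341.15041986 272.31293924]] [609.5686897    7.02492207  87.73516275]
1.7
```

Target poses: tote (528.5, -265, yaw -0.193), lever block (644.5, -6, yaw -0.335). The knob triangulates to (610, 7, 88), which agrees. Next I'll approach the lever.

```bash
cat > go.py <<'E'
import sys
from h import *
from scipy.spatial.transform import Rotation as R
def go(x,y,z,yaw,base=None):
    s=r.sense();p=s["eef_pos"] if base is None else np.array(base[:3]);e=s["tcp_rot"]
    R0=R.from_euler("xyz",e) if base is None else R.from_euler("xyz",[np.pi,0,base[3]])
    R1=R.from_euler("xyz",[np.pi,0,yaw]);d=R0.inv().apply(np.array([x,y,z])-p)/1000
    print("delta",np.round(d,4),"rot",np.round((R0.inv()*R1).as_rotvec(degrees=True),2))
if __name__=="__main__":
    v=[float(a) for a in sys.argv[1:]]
    for i in range(0,len(v),4): go(*v[i:i+4])
    s=r.sense();print(s["clock"],np.round(s["eef_pos"],1),np.round(s["tcp_rot"],3))
E
python3 go.py 562 23 250 -.335
```

```text
delta [ 0.5383 -0.4621  0.0063] rot [ 0.   -0.   38.38]
1.7 [ 205.4 -590.3  256.3] [ 3.142 -0.     0.335]
```

>>> {"fn": "carry_out", "kwargs": {"delta_pos": [[0.538,-0.462,0.006],[0.538,-0.462,0.006],[0.538,-0.462,0.006],[0.538,-0.462,0.006],[0.538,-0.462,0.006],[0.538,-0.462,0.006],[0.538,-0.462,0.006],[0.538,-0.462,0.006]], "rot": [[0,0,38.4],[0,0,38.4],[0,0,38.4],[0,0,38.4],[0,0,38.4],[0,0,38.4],[0,0,38.4],[0,0,38.4]], "claw": 0, "grip_force": 30}}

```text
clock: 2.7
eef_pos: [455.5, -159.8, 252.5]
tcp_rot: [3.142, -0.001, -0.335]
contact_force: [1.5, -1.2, 0.6]
opening: -0.003
grasp_force: 0.0
```

```bash
python3 go.py 562 23 250 -.335 562 23 108 -.335
```

```text
delta [ 0.0404 -0.2077  0.0025] rot [ 0.   -0.06 -0.03]
delta [ 0.0402 -0.2077  0.1445] rot [ 0.   -0.06 -0.03]
2.7 [ 455.5 -159.8  252.5] [ 3.142e+00 -1.000e-03 -3.350e-01]
```

>>> {"fn": "carry_out", "kwargs": {"delta_pos": [[0.04,-0.208,0.0],[0.04,-0.208,0.0],[0.04,-0.208,0.0],[0.04,-0.208,0.0],[0.04,-0.208,0.0],[0.04,-0.208,0.1],[0.04,-0.208,0.145],[0.04,-0.208,0.145]], "rot": [[0,0,0],[0,0,0],[0,0,0],[0,0,0],[0,0,0],[0,0,0],[0,0,0],[0,0,0]]}}

```text
clock: 3.7
eef_pos: [557.7, 20.2, 103.6]
tcp_rot: [3.139, 0.005, -0.336]
contact_force: [-0.3, -0.9, 0.3]
opening: 0.002
grasp_force: 0.0
```

```bash
python3 go.py 562 23 108 -.335 658 -10.5 108 -.335
```

```text
delta [ 0.0031 -0.004  -0.0044] rot [ 0.14  0.31 -0.07]
delta [ 0.1048 -0.0041 -0.005 ] rot [ 0.14  0.31 -0.07]
3.7 [557.7  20.2 103.6] [ 3.139  0.005 -0.336]
```

>>> {"fn": "carry_out", "kwargs": {"delta_pos": [[0.02,-0.004,-0.002],[0.04,-0.004,-0.002],[0.055,-0.004,-0.002],[0.07,-0.004,-0.002],[0.08,-0.004,-0.002],[0.09,-0.004,-0.002],[0.098,-0.004,-0.002],[0.098,-0.004,-0.002]], "rot": [[0,0,0],[0,0,0],[0,0,0],[0,0,0],[0,0,0],[0,0,0],[0,0,0],[0,0,0]]}}

```text
clock: 4.7
eef_pos: [655.3, -7.0, 109.1]
tcp_rot: [-3.141, -0.001, -0.336]
contact_force: [0.1, -0.0, -0.4]
opening: -0.003
grasp_force: 0.0
```

>>> {"fn": "carry_out", "kwargs": {"delta_pos": [[0.002,0,0],[0.004,0,0],[0.006,0,0],[0.006,0,0]], "rot": [[0,0,0],[0,0,0],[0,0,0],[0,0,0]]}}

```text
clock: 5.2
eef_pos: [659.2, -8.5, 108.9]
tcp_rot: [3.141, 0.003, -0.335]
contact_force: [-5.3, 3.4, 1.6]
opening: -0.0
grasp_force: 2.8
```

```bash
python3 - <<'E'
from h import *
t=r.grab_frame("top");s=r.grab_frame("scene")
o=np.hstack([cv2.resize(t[185:255,260:330],(400,400),interpolation=3),cv2.resize(s[240:310,300:370],(400,400),interpolation=3)])
cv2.imwrite("pics/l1.png",o)
T=[644.5+38*.944,-6-38*.329,92];print(w2px("top",T),w2px("scene",T),np.round(r.sense()["contact_force"],1))
E
```

```text
[[302.00836159 197.72478943]] [[310.90641962 278.54588586]] [-4.5  2.2  2.2]
```

View pics/l1.png

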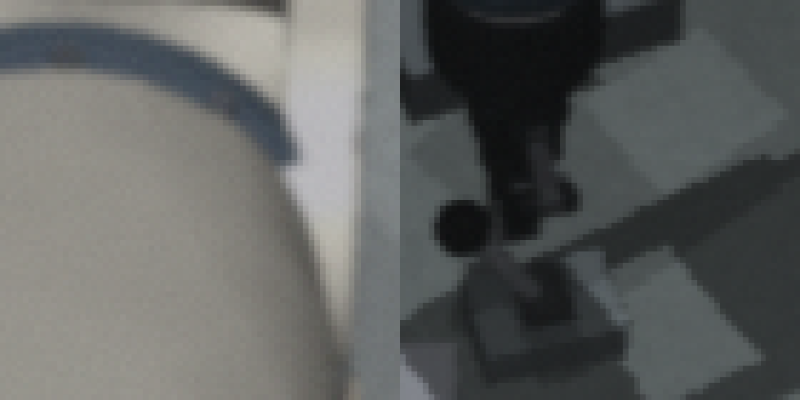

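The arm hides the top view. In the scene view the knob is at about (311,280), against a predicted stop position of (311,279). I'll push a little more to confirm the end stop.

>>> {"fn": "carry_out", "kwargs": {"delta_pos": [[0.002,0,0],[0.004,0,0],[0.004,0,0]], "rot": [[0,0,0],[0,0,0],[0,0,0]]}}

```text
clock: 5.68
eef_pos: [659.8, -8.7, 108.6]
tcp_rot: [3.14, 0.01, -0.336]
contact_force: [-17.5, 7.7, 10.5]
opening: 0.001
grasp_force: 9.4
```

The lever is at its end stop: 20 N of force with no movement. Backing off and rising.

>>> {"fn": "carry_out", "kwargs": {"delta_pos": [[-0.03,0,0],[-0.06,0,0],[-0.07,0,-0.05],[-0.08,0,-0.1],[-0.08,0,-0.13],[-0.08,0,-0.13]], "rot": [[0,0,0],[0,0,0],[0,0,0],[0,0,0],[0,0,0],[0,0,0]], "claw": 0.045}}

```text
clock: 6.42
eef_pos: [590.3, 16.2, 242.2]
tcp_rot: [-3.14, -0.006, -0.335]
contact_force: [0.5, 0.4, -0.5]
opening: 0.527
grasp_force: 0.0
```

```bash
cat > boxes.py <<'E'
from h import *
def boxes(G,scene_only=False):
    D=[]
    for t in("long1_center","square1_center","short1_center","tote"): D+=det(t,("scene",) if scene_only else ("top","scene"))
    for k,((l,w),p,z) in G.items():
        ms=near(D,[p[0],p[1],z+30],18)
        print(k,[(m[0],np.round(q,2),round(e,2)) for m in ms for q,e in [fit([m],B(l,w),p,z)]])
G=dict(long1=((126,62),(448,368,-.03),5),square=((62,62),(453,165,-.12),5),shortA=((62,44),(580,266,.4),5),shortB=((62,44),(560,175,.28),5))
E
python3 - <<'E'
from boxes import *
boxes(G)
E
python3 go.py 448 368 200 -.03
```

```text
long1 [('top', array([ 4.4876e+02,  3.6867e+02, -5.0000e-02]), np.float64(0.07)), ('scene', array([ 4.4748e+02,  3.6566e+02, -2.0000e-02]), np.float64(0.05))]
square [('scene', array([ 4.506e+02,  1.633e+02, -2.400e-01]), np.float64(0.14))]
shortA []
shortB [('scene', array([5.5980e+02, 1.7283e+02, 3.8000e-01]), np.float64(0.18))]
delta [-0.2482 -0.2861  0.0383] rot [  0.02   0.1  -17.5 ]
6.825 [588.2  16.1 238. ] [ 3.141e+00  2.000e-03 -3.350e-01]
```

>>> {"fn": "carry_out", "kwargs": {"delta_pos": [[-0.248,-0.286,0.04],[-0.248,-0.286,0.04],[-0.248,-0.286,0.04],[-0.248,-0.286,0.04],[-0.248,-0.286,0.04],[-0.248,-0.286,0.04],[-0.248,-0.286,0.04],[-0.248,-0.286,0.04]], "rot": [[0,0,-17.5],[0,0,-17.5],[0,0,-17.5],[0,0,-17.5],[0,0,-17.5],[0,0,-17.5],[0,0,-17.5],[0,0,-17.5]]}}

```text
clock: 7.82
eef_pos: [448.2, 367.9, 198.6]
tcp_rot: [3.141, 0.001, -0.029]
contact_force: [-0.3, 0.1, 0.4]
opening: 0.529
grasp_force: 0.0
```

```bash
python3 - <<'E'
from boxes import *
o=ortho(r.grab_frame("top"),"top",71,370,650,80,420,2)
cv2.imwrite("pics/a1.png",o)
E
python3 go.py 448 367 110 -.035 448 367 72 -.035
```

```text
delta [-0.0006  0.0001  0.0888] rot [0.05 0.02 0.3 ]
delta [-6.000e-04  1.000e-04  1.268e-01] rot [0.05 0.02 0.3 ]
7.875 [448.6 367.2 198.8] [ 3.141  0.    -0.03 ]
```

View pics/a1.png

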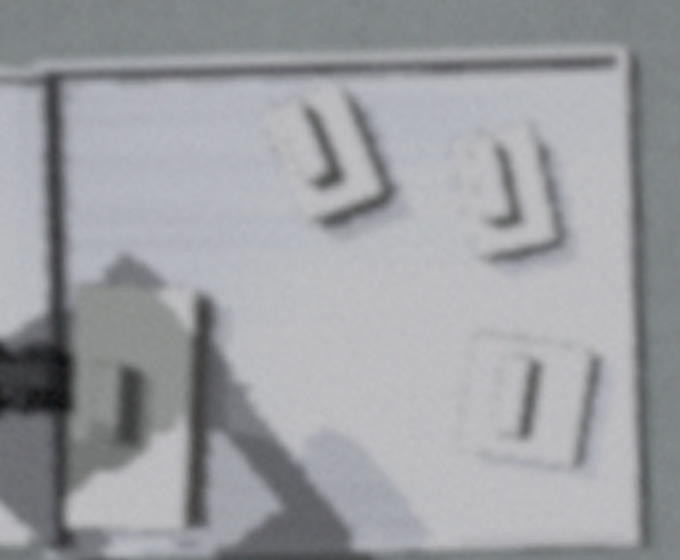

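The top ortho shows all four boxes unmoved and the long tab at about (105,400), which is world (450,367). Descending and gripping.

>>> {"fn": "carry_out", "kwargs": {"delta_pos": [[0,0,0.05],[0,0,0.09],[0,0,0.115],[0,0,0.126],[0,0,0.126],[0,0,0.126]], "rot": [[0,0,0.3],[0,0,0.3],[0,0,0.3],[0,0,0.3],[0,0,0.3],[0,0,0.3]]}}

```text
clock: 8.62
eef_pos: [449.4, 368.0, 74.3]
tcp_rot: [-3.14, -0.001, -0.036]
contact_force: [-0.5, 0.6, 0.6]
opening: 0.524
grasp_force: 0.0
```

>>> {"fn": "carry_out", "kwargs": {"delta_pos": [[0,0,0],[0,0,0],[0,0,0],[0,0,0]], "rot": [[0,0,0],[0,0,0],[0,0,0],[0,0,0]], "claw": 0, "grip_force": 40}}

```text
clock: 9.12
eef_pos: [448.9, 368.1, 73.8]
tcp_rot: [-3.141, -0.001, -0.035]
contact_force: [-0.9, -2.3, 6.2]
opening: 0.155
grasp_force: 43.4
```

>>> {"fn": "carry_out", "kwargs": {"delta_pos": [[0,0,-0.02],[0,0,-0.05],[0,0,-0.09],[0,0,-0.13],[0,0,-0.14],[0,0,-0.14]], "rot": [[0,0,0],[0,0,0],[0,0,0],[0,0,0],[0,0,0],[0,0,0]]}}

```text
clock: 9.88
eef_pos: [448.4, 367.8, 212.9]
tcp_rot: [-3.141, -0.0, -0.035]
contact_force: [-0.2, -1.0, -2.4]
opening: 0.154
grasp_force: 42.4
```

```bash
python3 go.py 530 0 215 -.12 511 -353 215 -.193
```

```text
delta [ 0.0944  0.3647 -0.0021] rot [-0.02 -0.02  4.87]
delta [ 0.0878  0.7182 -0.0022] rot [-0.02 -0.01  9.05]
9.875 [448.4 367.8 212.9] [-3.141 -0.    -0.035]
```

>>> {"fn": "carry_out", "kwargs": {"delta_pos": [[0.01,0.03,0],[0.015,0.08,0],[0.02,0.13,0],[0.025,0.18,0],[0.03,0.23,0],[0.035,0.28,0],[0.04,0.33,0],[0.045,0.38,0]], "rot": [[0,0,1],[0,0,2],[0,0,3],[0,0,4],[0,0,5],[0,0,6],[0,0,7],[0,0,9]]}}

```text
clock: 10.88
eef_pos: [479.0, -15.1, 211.2]
tcp_rot: [3.141, 0.003, -0.193]
contact_force: [0.0, 0.5, -2.1]
opening: 0.155
grasp_force: 42.3
```

```bash
python3 go.py 511 -353 215 -.193
```

```text
delta [ 0.0962  0.3255 -0.0039] rot [ 0.02  0.16 -0.01]
10.875 [479.  -15.1 211.2] [ 3.141e+00  3.000e-03 -1.930e-01]
```

>>> {"fn": "carry_out", "kwargs": {"delta_pos": [[0.012,0.05,0],[0.028,0.1,0],[0.045,0.15,0],[0.06,0.2,0],[0.075,0.25,0],[0.088,0.295,0],[0.096,0.325,0],[0.096,0.325,0]], "rot": [[0,0,0],[0,0,0],[0,0,0],[0,0,0],[0,0,0],[0,0,0],[0,0,0],[0,0,0]]}}

```text
clock: 11.88
eef_pos: [511.3, -352.3, 210.5]
tcp_rot: [-3.141, 0.003, -0.195]
contact_force: [0.5, 0.4, -2.4]
opening: 0.152
grasp_force: 42.3
```

```bash
python3 - <<'E'
from h import *
D=det("long1_center",("scene","top"))
print([(c,np.round(b),round(p,2)) for c,m,b,p in D if p>.3])
z=r.sense()["eef_pos"][2]-73+4
print(z,[(m[0],fit([m],B(126,62),(511,-353,-.19),z)) for m in near(D,[511,-353,z+30],18)])
E
python3 go.py 511 -353 115 -.193
```

```text
[('scene', array([453., 333., 508., 384.]), 0.8), ('top', array([124., 266., 157., 323.]), 0.72)]
142.0535541106144 []
delta [0.0006 0.0031 0.096 ] rot [-0.1   0.18  0.  ]
11.975 [ 511.3 -350.1  211.1] [-3.14e+00  3.00e-03 -1.93e-01]
```

Detections use the last picture grabbed, so I'll grab a frame first.

```bash
python3 - <<'E'
from h import *
s=r.grab_frame("scene");t=r.grab_frame("top")
o=np.hstack([cv2.resize(t[180:340,330:500],(425,400),interpolation=3),cv2.resize(s[130:280,230:370],(373,400),interpolation=3)])
cv2.imwrite("pics/b1.png",o)
E
```

```text
(no output)
```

View pics/b1.png

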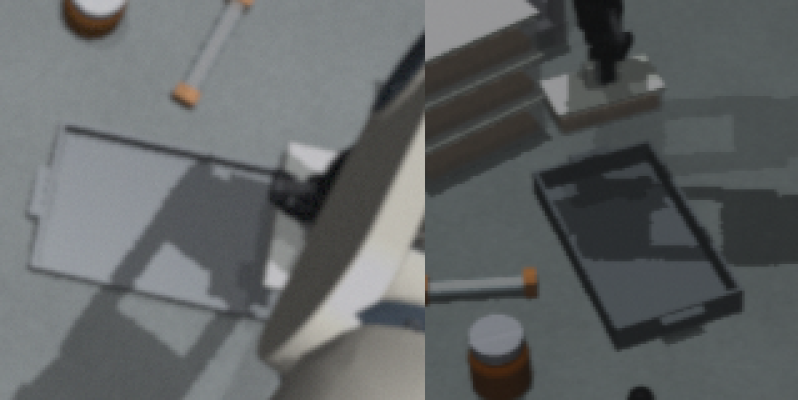

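```bash
python3 go.py 511 -353 115 -.193
```

```text
delta [0.0001 0.0036 0.097 ] rot [-0.06  0.11  0.08]
12.075 [ 511.8 -349.6  212. ] [-3.14e+00  2.00e-03 -1.92e-01]
```

The long box hangs level in the gripper beside the tote's -y end, at about (605,85) in the scene half. Lowering.

>>> {"fn": "carry_out", "kwargs": {"delta_pos": [[0,0.003,0.04],[0,0.003,0.075],[0,0.003,0.1],[0,0.003,0.115],[0,0.003,0.122],[0,0.003,0.128],[0,0.003,0.132],[0,0.003,0.134]], "rot": [[0,0,0],[0,0,0],[0,0,0],[0,0,0],[0,0,0],[0,0,0],[0,0,0],[0,0,0]]}}

```text
clock: 13.08
eef_pos: [511.9, -354.0, 79.4]
tcp_rot: [3.141, -0.001, -0.192]
contact_force: [0.8, -0.3, -2.3]
opening: 0.149
grasp_force: 42.2
```

>>> {"fn": "carry_out", "kwargs": {"delta_pos": [[0,0,0.002],[0,0,0.004],[0,0,0.006],[0,0,0.006]], "rot": [[0,0,0],[0,0,0],[0,0,0],[0,0,0]]}}

```text
clock: 13.58
eef_pos: [511.7, -354.0, 73.8]
tcp_rot: [3.141, -0.0, -0.192]
contact_force: [-3.4, 1.2, 7.6]
opening: 0.158
grasp_force: 43.3
```

On the floor: 7.6 N upward. Releasing and rising.

>>> {"fn": "carry_out", "kwargs": {"delta_pos": [[0,0,0],[0,0,0],[0,0,0],[0,0,-0.03],[0,0,-0.08],[0,0,-0.12],[0,0,-0.14],[0,0,-0.14]], "rot": [[0,0,0],[0,0,0],[0,0,0],[0,0,0],[0,0,0],[0,0,0],[0,0,0],[0,0,0]], "claw": 0.045}}

```text
clock: 14.58
eef_pos: [512.5, -354.4, 214.7]
tcp_rot: [3.14, -0.003, -0.192]
contact_force: [0.3, 0.9, -0.7]
opening: 0.528
grasp_force: 0.0
```

```bash
python3 go.py 453 165 200 -.13
```

```text
delta [-0.1577 -0.4984  0.0136] rot [ 0.08 -0.18 -3.57]
14.575 [ 512.5 -354.4  214.7] [ 3.14e+00 -3.00e-03 -1.92e-01]
```

>>> {"fn": "carry_out", "kwargs": {"delta_pos": [[-0.158,-0.498,0.013],[-0.158,-0.498,0.013],[-0.158,-0.498,0.013],[-0.158,-0.498,0.013],[-0.158,-0.498,0.013],[-0.158,-0.498,0.013],[-0.158,-0.498,0.013],[-0.158,-0.498,0.013]], "rot": [[0,0,-3.5],[0,0,-3.5],[0,0,-3.5],[0,0,-3.5],[0,0,-3.5],[0,0,-3.5],[0,0,-3.5],[0,0,-3.5]]}}

```text
clock: 15.58
eef_pos: [453.2, 144.5, 199.5]
tcp_rot: [3.141, 0.001, -0.131]
contact_force: [0.6, -0.1, -0.1]
opening: 0.529
grasp_force: 0.0
```

```bash
sed -i 's/    D=\[\]/    D=[];r.grab_frame("top");r.grab_frame("scene")/' boxes.py
python3 - <<'E'
from boxes import *
G.pop("long1")
G["long_in_tote"]=((126,62),(511,-354,-.19),5)
boxes(G)
E
python3 go.py 453 165 72 -.13
```

```text
square [('top', array([ 4.5186e+02,  1.6247e+02, -1.3000e-01]), np.float64(0.73)), ('scene', array([ 4.5154e+02,  1.6256e+02, -2.2000e-01]), np.float64(0.1))]
shortA []
shortB [('top', array([5.6322e+02, 1.7600e+02, 3.9000e-01]), np.float64(0.2)), ('scene', array([5.6156e+02, 1.7394e+02, 3.8000e-01]), np.float64(0.19))]
long_in_tote [('top', array([ 5.1227e+02, -3.5511e+02, -1.8000e-01]), np.float64(0.07)), ('scene', array([ 5.1066e+02, -3.5517e+02, -1.5000e-01]), np.float64(0.13))]
delta [-0.0046 -0.0231  0.1285] rot [ 0.01  0.01 -0.2 ]
16.075 [454.6 141.5 200.5] [ 3.141  0.    -0.133]
```

>>> {"fn": "carry_out", "kwargs": {"delta_pos": [[-0.005,-0.022,0.02],[-0.005,-0.022,0.06],[-0.005,-0.022,0.09],[-0.005,-0.022,0.115],[-0.005,-0.022,0.127],[-0.005,-0.022,0.127],[-0.005,-0.022,0.127]], "rot": [[0,0,1],[0,0,1],[0,0,1],[0,0,1],[0,0,1],[0,0,1],[0,0,1]]}}

```text
clock: 16.95
eef_pos: [453.0, 165.2, 74.5]
tcp_rot: [-3.141, -0.001, -0.149]
contact_force: [0.3, -0.1, -0.6]
opening: 0.525
grasp_force: 0.0
```

>>> {"fn": "carry_out", "kwargs": {"delta_pos": [[0,0,0],[0,0,0],[0,0,0],[0,0,0]], "rot": [[0,0,0],[0,0,0],[0,0,0],[0,0,0]], "claw": 0, "grip_force": 40}}

```text
clock: 17.45
eef_pos: [452.7, 165.3, 74.2]
tcp_rot: [-3.141, -0.001, -0.149]
contact_force: [-1.1, -2.2, 6.5]
opening: 0.157
grasp_force: 43.2
```

>>> {"fn": "carry_out", "kwargs": {"delta_pos": [[0,0,-0.02],[0,0,-0.05],[0,0,-0.09],[0,0,-0.13],[0,0,-0.14],[0,0,-0.14]], "rot": [[0,0,0],[0,0,0],[0,0,0],[0,0,0],[0,0,0],[0,0,0]]}}

```text
clock: 18.2
eef_pos: [452.2, 165.2, 213.6]
tcp_rot: [-3.141, -0.001, -0.149]
contact_force: [-0.6, 0.1, -1.5]
opening: 0.155
grasp_force: 42.2
```

```bash
python3 go.py 525 -284.5 214 -.193
```

```text
delta [ 0.1385  0.434  -0.0005] rot [-0.02 -0.03  2.55]
18.2 [452.2 165.2 213.6] [-3.141e+00 -1.000e-03 -1.490e-01]
```

>>> {"fn": "carry_out", "kwargs": {"delta_pos": [[0.01,0.03,0],[0.03,0.09,0],[0.05,0.15,0],[0.07,0.21,0],[0.085,0.27,0],[0.105,0.33,0],[0.12,0.385,0],[0.138,0.434,0]], "rot": [[0,0,0.5],[0,0,1],[0,0,2],[0,0,2.5],[0,0,2.5],[0,0,2.5],[0,0,2.5],[0,0,2.5]]}}

```text
clock: 19.2
eef_pos: [523.4, -286.3, 211.2]
tcp_rot: [-3.141, 0.003, -0.193]
contact_force: [0.3, 0.7, -0.5]
opening: 0.155
grasp_force: 42.1
```

>>> {"fn": "carry_out", "kwargs": {"delta_pos": [[0,0,0],[0,0,0.02],[0,0,0.05],[0,0,0.08],[0,0,0.1]], "rot": [[0,0,0],[0,0,0],[0,0,0],[0,0,0],[0,0,0]]}}

```text
clock: 19.82
eef_pos: [522.7, -282.5, 110.4]
tcp_rot: [-3.14, 0.004, -0.192]
contact_force: [0.0, 0.1, -0.9]
opening: 0.154
grasp_force: 42.2
```

```bash
python3 go.py 525 -284.5 77 -.193
```

```text
delta [0.0027 0.0016 0.0334] rot [-0.09  0.25  0.07]
19.825 [ 522.7 -282.5  110.4] [-3.14   0.004 -0.192]
```

>>> {"fn": "carry_out", "kwargs": {"delta_pos": [[0.001,0.001,0.012],[0.001,0.001,0.022],[0.001,0.001,0.03],[0.001,0.001,0.034],[0.001,0.001,0.037],[0.001,0.001,0.039],[0.001,0.001,0.039]], "rot": [[0,0,0],[0,0,0],[0,0,0],[0,0,0],[0,0,0],[0,0,0],[0,0,0]]}}

```text
clock: 20.7
eef_pos: [525.3, -285.6, 74.8]
tcp_rot: [3.142, -0.0, -0.192]
contact_force: [-1.0, -0.8, -1.1]
opening: 0.156
grasp_force: 42.2
```

>>> {"fn": "carry_out", "kwargs": {"delta_pos": [[0,0,0.001],[0,0,0.002],[0,0,0.002]], "rot": [[0,0,0],[0,0,0],[0,0,0]]}}

```text
clock: 21.08
eef_pos: [525.4, -285.9, 74.2]
tcp_rot: [3.141, -0.001, -0.192]
contact_force: [-5.8, 0.7, 15.1]
opening: 0.151
grasp_force: 44.2
```

>>> {"fn": "carry_out", "kwargs": {"delta_pos": [[0,0,0],[0,0,0],[0,0,0],[0,0,-0.03],[0,0,-0.08],[0,0,-0.12],[0,0,-0.14],[0,0,-0.14]], "rot": [[0,0,0],[0,0,0],[0,0,0],[0,0,0],[0,0,0],[0,0,0],[0,0,0],[0,0,0]], "claw": 0.045}}

```text
clock: 22.08
eef_pos: [526.1, -286.1, 214.1]
tcp_rot: [3.141, -0.003, -0.192]
contact_force: [0.2, -0.6, -0.9]
opening: 0.524
grasp_force: 0.0
```

```bash
python3 - <<'E'
from boxes import *
G.pop("long1");G.pop("square")
G["sq_in_tote"]=((62,62),(525,-286,-.19),5);G["long_in_tote"]=((126,62),(511,-354,-.19),5)
boxes(G)
t=cv2.imread
s=r.grab_frame("scene");cv2.imwrite("pics/c1.png",np.hstack([cv2.resize(s[275:415,350:500],(400,373),interpolation=3),cv2.resize(s[170:310,240:390],(400,373),interpolation=3)]))
E
python3 go.py 561 175 200 .29
```

```text
shortA []
shortB [('top', array([5.6161e+02, 1.7629e+02, 3.1000e-01]), np.float64(0.18)), ('scene', array([5.6040e+02, 1.7482e+02, 3.8000e-01]), np.float64(0.2))]
sq_in_tote [('scene', array([ 5.3146e+02, -3.6316e+02,  3.0000e-01]), np.float64(0.48)), ('top', array([ 537.88, -256.94,   -0.76]), np.float64(0.67))]
long_in_tote [('top', array([ 5.1733e+02, -3.5672e+02, -1.9000e-01]), np.float64(0.95)), ('scene', array([ 5.1202e+02, -3.5586e+02, -1.5000e-01]), np.float64(0.24))]
delta [-0.0529 -0.4589  0.0124] rot [-2.000e-02  3.000e-02 -2.763e+01]
22.625 [ 525.2 -285.6  212.3] [-3.141e+00  1.000e-03 -1.920e-01]
```

View pics/c1.png

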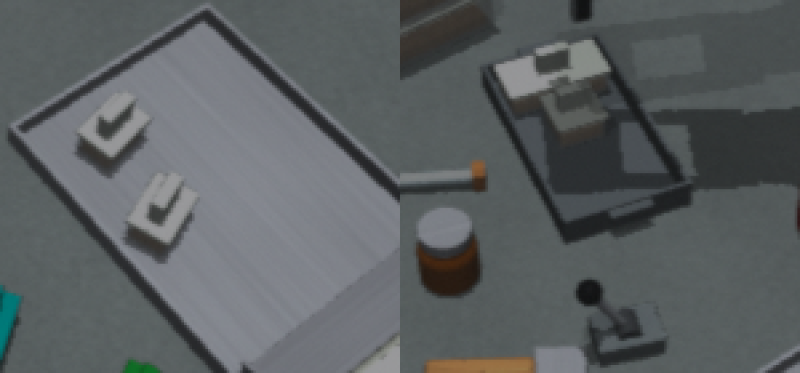

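The scene crop shows the long and square boxes upright on the tote floor, at about (555,75) and (575,110). The lever is over at stop. Two shorts remain, at (115,125) and (163,208), and I'll take the nearer one (B) next.

>>> {"fn": "carry_out", "kwargs": {"delta_pos": [[-0.053,-0.459,0.012],[-0.053,-0.459,0.012],[-0.053,-0.459,0.012],[-0.053,-0.459,0.012],[-0.053,-0.459,0.012],[-0.053,-0.459,0.012],[-0.053,-0.459,0.012],[-0.053,-0.459,0.012]], "rot": [[0,0,-29],[0,0,-29],[0,0,-29],[0,0,-29],[0,0,-29],[0,0,-29],[0,0,-29],[0,0,-29]]}}

```text
clock: 23.62
eef_pos: [560.9, 178.4, 200.6]
tcp_rot: [-3.141, -0.001, 0.317]
contact_force: [0.3, -0.5, -0.4]
opening: 0.526
grasp_force: 0.0
```

>>> {"fn": "carry_out", "kwargs": {"delta_pos": [[0,0,0],[0,0,0]], "rot": [[0,0,0],[0,0,0]]}}

```text
clock: 23.88
eef_pos: [560.8, 174.4, 200.5]
tcp_rot: [3.141, 0.001, 0.314]
contact_force: [0.7, -1.3, 0.5]
opening: 0.527
grasp_force: 0.0
```

```bash
python3 go.py 561 175.5 73 .32
```

```text
delta [ 0.0006 -0.001   0.1275] rot [ 0.02  0.03 -0.35]
23.875 [560.8 174.4 200.5] [3.141e+00 1.000e-03 3.140e-01]
```

>>> {"fn": "carry_out", "kwargs": {"delta_pos": [[0,0,0.02],[0,0,0.06],[0,0,0.09],[0,0,0.115],[0,0,0.127],[0,0,0.127],[0,0,0.127]], "rot": [[0,0,0],[0,0,0],[0,0,0],[0,0,0],[0,0,0],[0,0,0],[0,0,0]]}}

```text
clock: 24.75
eef_pos: [561.7, 174.9, 74.7]
tcp_rot: [3.142, -0.001, 0.314]
contact_force: [0.2, 0.6, -0.2]
opening: 0.532
grasp_force: 0.0
```

>>> {"fn": "carry_out", "kwargs": {"delta_pos": [[0,0,0],[0,0,0],[0,0,0],[0,0,0]], "rot": [[0,0,0],[0,0,0],[0,0,0],[0,0,0]], "claw": 0, "grip_force": 40}}

```text
clock: 25.25
eef_pos: [561.4, 175.2, 74.5]
tcp_rot: [3.142, -0.001, 0.314]
contact_force: [-0.3, -0.8, 6.6]
opening: 0.156
grasp_force: 39.8
```

>>> {"fn": "carry_out", "kwargs": {"delta_pos": [[0,0,-0.02],[0,0,-0.05],[0,0,-0.09],[0,0,-0.13],[0,0,-0.14],[0,0,-0.14]], "rot": [[0,0,0],[0,0,0],[0,0,0],[0,0,0],[0,0,0],[0,0,0]]}}

```text
clock: 26.0
eef_pos: [560.9, 175.1, 213.7]
tcp_rot: [3.142, -0.001, 0.314]
contact_force: [-0.2, -0.2, -2.0]
opening: 0.151
grasp_force: 39.0
```

```bash
python3 go.py 536.5 -224 214 -.193
```

```text
delta [-0.1465  0.372  -0.0004] rot [-1.000e-02 -4.000e-02  2.905e+01]
26.0 [560.9 175.1 213.7] [ 3.142e+00 -1.000e-03  3.140e-01]
```

>>> {"fn": "carry_out", "kwargs": {"delta_pos": [[-0.015,0.03,0],[-0.035,0.085,0],[-0.055,0.14,0],[-0.075,0.195,0],[-0.095,0.25,0],[-0.12,0.3,0],[-0.135,0.345,0],[-0.146,0.372,0]], "rot": [[0,0,3],[0,0,7],[0,0,11],[0,0,15],[0,0,19],[0,0,23],[0,0,26],[0,0,29]]}}

```text
clock: 27.0
eef_pos: [535.7, -225.7, 211.5]
tcp_rot: [-3.141, 0.003, -0.196]
contact_force: [-0.3, 0.7, -1.0]
opening: 0.153
grasp_force: 39.2
```

>>> {"fn": "carry_out", "kwargs": {"delta_pos": [[0,0,0],[0,0,0.02],[0,0,0.05],[0,0,0.08],[0,0,0.1],[0,0,0.1]], "rot": [[0,0,0],[0,0,0],[0,0,0],[0,0,0],[0,0,0],[0,0,0]]}}

```text
clock: 27.75
eef_pos: [535.2, -222.1, 111.1]
tcp_rot: [-3.14, 0.005, -0.191]
contact_force: [-0.4, 0.3, -0.5]
opening: 0.156
grasp_force: 39.2
```

```bash
python3 go.py 536.5 -224 75 -.193
```

```text
delta [0.0018 0.0017 0.0361] rot [-0.08  0.3   0.12]
27.75 [ 535.2 -222.1  111.1] [-3.14   0.005 -0.191]
```

>>> {"fn": "carry_out", "kwargs": {"delta_pos": [[0,0,0.012],[0,0,0.022],[0,0,0.03],[0,0,0.035],[0,0,0.038],[0,0,0.04],[0,0,0.04]], "rot": [[0,0,0],[0,0,0],[0,0,0],[0,0,0],[0,0,0],[0,0,0],[0,0,0]]}}

```text
clock: 28.62
eef_pos: [536.9, -223.9, 74.6]
tcp_rot: [3.142, -0.0, -0.192]
contact_force: [-3.5, 1.4, 8.2]
opening: 0.153
grasp_force: 40.4
```

Seated. Release, rise, then look for short A.

>>> {"fn": "carry_out", "kwargs": {"delta_pos": [[0,0,0],[0,0,0],[0,0,0],[0,0,-0.03],[0,0,-0.08],[0,0,-0.12],[0,0,-0.14],[0,0,-0.14]], "rot": [[0,0,0],[0,0,0],[0,0,0],[0,0,0],[0,0,0],[0,0,0],[0,0,0],[0,0,0]], "claw": 0.045}}

```text
clock: 29.62
eef_pos: [537.9, -224.2, 215.2]
tcp_rot: [3.141, -0.003, -0.192]
contact_force: [-0.0, -0.8, -0.8]
opening: 0.524
grasp_force: 0.0
```

```bash
python3 - <<'E'
from boxes import *
r.grab_frame("top");r.grab_frame("scene")
D=det("short1_center")+det("tote")+det("square1_center")
p=(580,266,.4)
print([(c,np.round(b)) for c,m,b,q in D if (c=="top" and b[0]<260) or (c=="scene" and b[0]>350)], w2px("top",[580,266,35]),w2px("scene",[580,266,35]))
print([(m[0],fit([m],B(62,44),p,5)) for m in near(D,[580,266,35],20)])
E
python3 go.py 580 266 200 .41
```

```text
[('top', array([129., 174., 154., 204.])), ('top', array([181., 154., 210., 183.])), ('scene', array([388., 409., 419., 445.])), ('scene', array([354., 276., 638., 480.]))] [[185.70878308 240.41172499]] [[410.31913819 352.01043299]]
[]
delta [-0.051 -0.489  0.013] rot [ -0.04   0.08 -34.51]
30.025 [ 536.6 -223.7  212.8] [-3.141e+00  1.000e-03 -1.920e-01]
```

>>> {"fn": "carry_out", "kwargs": {"delta_pos": [[-0.051,-0.489,0.013],[-0.051,-0.489,0.013],[-0.051,-0.489,0.013],[-0.051,-0.489,0.013],[-0.051,-0.489,0.013],[-0.051,-0.489,0.013],[-0.051,-0.489,0.013],[-0.051,-0.489,0.013]], "rot": [[0,0,-34.5],[0,0,-34.5],[0,0,-34.5],[0,0,-34.5],[0,0,-34.5],[0,0,-34.5],[0,0,-34.5],[0,0,-34.5]]}}

```text
clock: 31.02
eef_pos: [580.1, 268.3, 200.2]
tcp_rot: [3.142, 0.0, 0.411]
contact_force: [0.1, -0.7, -0.7]
opening: 0.528
grasp_force: 0.0
```

>>> {"fn": "carry_out", "kwargs": {"delta_pos": [[-0.002,-0.002,0],[-0.002,-0.002,0]], "rot": [[0,0,0],[0,0,0]]}}

```text
clock: 31.28
eef_pos: [577.1, 266.5, 200.0]
tcp_rot: [3.141, 0.001, 0.411]
contact_force: [-0.6, 0.8, -0.4]
opening: 0.526
grasp_force: 0.0
```

```bash
python3 - <<'E'
from boxes import *
t=r.grab_frame("top");s=r.grab_frame("scene")
o=np.hstack([ortho(t,"top",71,520,640,200,330,3),ortho(s,"scene",71,520,640,200,330,3)]);cv2.imwrite("pics/d1.png",o)
E
python3 go.py 580 266 73 .41
```

```text
delta [0.0025 0.0006 0.1274] rot [ 0.02  0.05 -0.06]
31.375 [577.6 265.6 200.4] [3.141e+00 1.000e-03 4.090e-01]
```

View pics/d1.png

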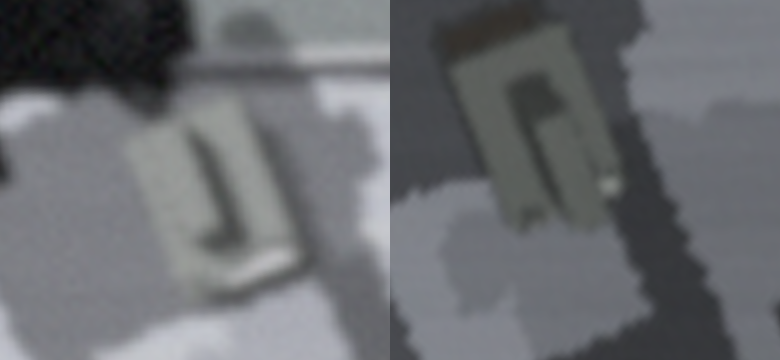

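The top ortho puts the tab centre near (193,188), which is world (577,266). The scene ortho gives about (585,269). The yaw is about 0.4, so it hasn't moved, and I'll grasp it.

>>> {"fn": "carry_out", "kwargs": {"delta_pos": [[0.003,0,0.02],[0.003,0,0.06],[0.003,0,0.09],[0.003,0,0.115],[0.003,0,0.127],[0.003,0,0.127],[0.003,0,0.127]], "rot": [[0,0,0],[0,0,0],[0,0,0],[0,0,0],[0,0,0],[0,0,0],[0,0,0]]}}

```text
clock: 32.25
eef_pos: [581.1, 268.2, 74.5]
tcp_rot: [-3.142, -0.001, 0.41]
contact_force: [0.3, 0.2, -0.5]
opening: 0.526
grasp_force: 0.0
```

>>> {"fn": "carry_out", "kwargs": {"delta_pos": [[0,0,0],[0,0,0],[0,0,0],[0,0,0]], "rot": [[0,0,0],[0,0,0],[0,0,0],[0,0,0]], "claw": 0, "grip_force": 40}}

```text
clock: 32.75
eef_pos: [580.9, 268.4, 74.5]
tcp_rot: [3.142, -0.001, 0.41]
contact_force: [-1.3, -0.3, 6.3]
opening: 0.152
grasp_force: 41.0
```

>>> {"fn": "carry_out", "kwargs": {"delta_pos": [[0,0,-0.02],[0,0,-0.05],[0,0,-0.09],[0,0,-0.13],[0,0,-0.14],[0,0,-0.14]], "rot": [[0,0,0],[0,0,0],[0,0,0],[0,0,0],[0,0,0],[0,0,0]]}}

```text
clock: 33.5
eef_pos: [580.5, 268.1, 214.3]
tcp_rot: [-3.142, -0.001, 0.41]
contact_force: [-0.3, -0.1, -2.2]
opening: 0.154
grasp_force: 40.0
```

```bash
python3 go.py 547 -170 214 -.193
```

```text
delta [-0.2053  0.3885  0.    ] rot [-2.000e-02 -6.000e-02  3.454e+01]
33.5 [580.5 268.1 214.3] [-3.142e+00 -1.000e-03  4.100e-01]
```

>>> {"fn": "carry_out", "kwargs": {"delta_pos": [[-0.015,0.03,0],[-0.045,0.085,0],[-0.075,0.14,0],[-0.105,0.195,0],[-0.135,0.25,0],[-0.165,0.305,0],[-0.19,0.355,0],[-0.205,0.388,0]], "rot": [[0,0,3],[0,0,8],[0,0,13],[0,0,18],[0,0,23],[0,0,28],[0,0,32],[0,0,34.5]]}}

```text
clock: 34.5
eef_pos: [545.5, -171.7, 211.8]
tcp_rot: [-3.141, 0.003, -0.196]
contact_force: [1.1, -0.3, -1.2]
opening: 0.158
grasp_force: 40.0
```

>>> {"fn": "carry_out", "kwargs": {"delta_pos": [[0,0,0],[0,0,0.02],[0,0,0.05],[0,0,0.08],[0,0,0.1],[0,0,0.1]], "rot": [[0,0,0],[0,0,0],[0,0,0],[0,0,0],[0,0,0],[0,0,0]]}}

```text
clock: 35.25
eef_pos: [545.2, -167.8, 111.2]
tcp_rot: [-3.141, 0.005, -0.191]
contact_force: [0.6, 0.4, -0.1]
opening: 0.154
grasp_force: 39.9
```

```bash
python3 go.py 547 -170 75 -.193
```

```text
delta [0.0024 0.0019 0.0362] rot [-0.05  0.31  0.11]
35.25 [ 545.2 -167.8  111.2] [-3.141  0.005 -0.191]
```

>>> {"fn": "carry_out", "kwargs": {"delta_pos": [[0,0,0.012],[0,0,0.022],[0,0,0.03],[0,0,0.035],[0,0,0.038],[0,0,0.04],[0,0,0.04]], "rot": [[0,0,0],[0,0,0],[0,0,0],[0,0,0],[0,0,0],[0,0,0],[0,0,0]]}}

```text
clock: 36.12
eef_pos: [547.1, -169.4, 74.5]
tcp_rot: [-3.142, -0.0, -0.192]
contact_force: [-3.4, 1.6, 7.8]
opening: 0.155
grasp_force: 41.1
```

>>> {"fn": "carry_out", "kwargs": {"delta_pos": [[0,0,0],[0,0,0],[0,0,0],[0,0,-0.03],[0,0,-0.08],[0,0,-0.12],[0,0,-0.16],[0,0,-0.18]], "rot": [[0,0,0],[0,0,0],[0,0,0],[0,0,0],[0,0,0],[0,0,0],[0,0,0],[0,0,0]], "claw": 0.045}}

```text
clock: 37.12
eef_pos: [547.8, -169.7, 256.2]
tcp_rot: [3.141, -0.003, -0.192]
contact_force: [-0.6, -0.1, -0.6]
opening: 0.53
grasp_force: 0.0
```

```bash
python3 go.py 734 -37 250 -.335
```

```text
delta [ 0.1574 -0.1658  0.0066] rot [ 0.01 -0.18  8.18]
37.125 [ 547.8 -169.7  256.2] [ 3.141e+00 -3.000e-03 -1.920e-01]
```

>>> {"fn": "carry_out", "kwargs": {"delta_pos": [[0.157,-0.166,0.006],[0.157,-0.166,0.006],[0.157,-0.166,0.006],[0.157,-0.166,0.006],[0.157,-0.166,0.006],[0.157,-0.166,0.006],[0.157,-0.166,0.006],[0.157,-0.166,0.006]], "rot": [[0,0,8.2],[0,0,8.2],[0,0,8.2],[0,0,8.2],[0,0,8.2],[0,0,8.2],[0,0,8.2],[0,0,8.2]], "claw": 0, "grip_force": 30}}

```text
clock: 38.12
eef_pos: [732.3, -37.4, 248.1]
tcp_rot: [3.142, -0.0, -0.336]
contact_force: [0.4, -0.4, -1.1]
opening: 0.002
grasp_force: 0.0
```

```bash
python3 - <<'E'
from h import *
s=r.grab_frame("scene");t=r.grab_frame("top")
cv2.imwrite("pics/e1.png",np.hstack([cv2.resize(s[170:390,240:500],(440,373),interpolation=3),cv2.resize(t[140:350,100:350],(360,373))]))
E
python3 go.py 734 -37 108 -.335
```

```text
delta [ 0.0013 -0.0005  0.14  ] rot [-0.   -0.02 -0.07]
38.225 [732.6 -37.1 248. ] [-3.142 -0.    -0.336]
```

View pics/e1.png

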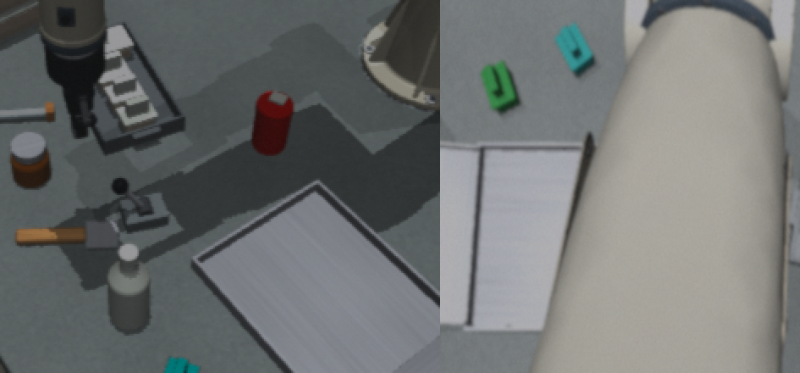

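The tray is empty, four boxes stand in the tote, and the lever is still at stop. Lowering on its far side.

>>> {"fn": "carry_out", "kwargs": {"delta_pos": [[0,0,0.04],[0,0,0.09],[0,0,0.13],[0,0,0.14],[0,0,0.14]], "rot": [[0,0,0],[0,0,0],[0,0,0],[0,0,0],[0,0,0]]}}

```text
clock: 38.85
eef_pos: [733.1, -36.6, 108.1]
tcp_rot: [3.142, 0.0, -0.336]
contact_force: [-0.6, 0.5, 1.4]
opening: 0.005
grasp_force: 0.0
```

```bash
python3 go.py 634.5 -2.5 108 -.335
```

```text
delta [-1.043e-01  2.000e-04  1.000e-04] rot [ 0.    0.   -0.03]
38.85 [733.1 -36.6 108.1] [ 3.142  0.    -0.336]
```

>>> {"fn": "carry_out", "kwargs": {"delta_pos": [[-0.02,0,0],[-0.04,0,0],[-0.055,0,0],[-0.07,0,0],[-0.08,0,0],[-0.09,0,0],[-0.098,0,0],[-0.104,0,0]], "rot": [[0,0,0],[0,0,0],[0,0,0],[0,0,0],[0,0,0],[0,0,0],[0,0,0],[0,0,0]]}}

```text
clock: 39.85
eef_pos: [634.1, -2.1, 107.4]
tcp_rot: [3.141, 0.0, -0.335]
contact_force: [1.4, -0.3, -1.0]
opening: 0.0
grasp_force: 0.5
```

>>> {"fn": "carry_out", "kwargs": {"delta_pos": [[-0.002,0,0],[-0.004,0,0],[-0.005,0,0],[-0.005,0,0]], "rot": [[0,0,0],[0,0,0],[0,0,0],[0,0,0]]}}

```text
clock: 40.35
eef_pos: [630.6, -0.8, 107.7]
tcp_rot: [-3.141, -0.001, -0.335]
contact_force: [4.4, -3.0, -3.2]
opening: 0.004
grasp_force: 2.0
```

>>> {"fn": "carry_out", "kwargs": {"delta_pos": [[-0.002,0,0],[-0.004,0,0],[-0.004,0,0]], "rot": [[0,0,0],[0,0,0],[0,0,0]]}}

```text
clock: 40.72
eef_pos: [630.0, -0.5, 108.3]
tcp_rot: [-3.14, -0.008, -0.335]
contact_force: [15.8, -6.8, -10.1]
opening: 0.004
grasp_force: 8.3
```

At the end stop, 17 N with no movement. Backing away and up, then a last check.

>>> {"fn": "carry_out", "kwargs": {"delta_pos": [[0.03,0,0],[0.06,0,0],[0.07,0,-0.05],[0.08,0,-0.1],[0.08,0,-0.15],[0.08,0,-0.18]], "rot": [[0,0,0],[0,0,0],[0,0,0],[0,0,0],[0,0,0],[0,0,0]]}}

```text
clock: 41.48
eef_pos: [702.0, -25.5, 290.6]
tcp_rot: [-3.141, -0.002, -0.336]
contact_force: [0.3, -0.1, 0.3]
opening: -0.003
grasp_force: 0.0
```

```bash
python3 - <<'E'
from h import *
s=r.grab_frame("scene")
cv2.imwrite("pics/f1.png",cv2.resize(s[160:400,200:500],(750,600),interpolation=3))
print(w2px("scene",[644.5-36,-6+12.6,92]))
E
```

```text
[[339.42333909 272.71682945]]
```

View pics/f1.png

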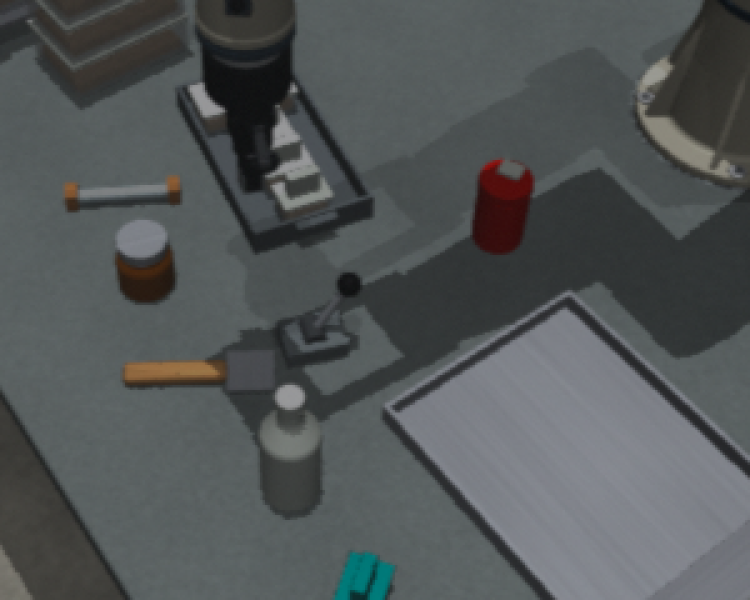

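The knob is at scene pixel (339,274), exactly where it started (running). The boxes are in the tote, the tray is empty, and everything else is in place.

```bash
python3 -c "
from rig import r
print(r.sign_off())"
```

```text
the job is handed in; nothing more can be done
None
```

I stopped the dryer, packed all four boxes present (one long, one square, two short) upright on the tote floor, set the lever fully back to running, and handed the job in at about 41 s.

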